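Wind the outrigger jack down onto its packing board

TASK

Lay the wooden packing board flat on the table with its middle under the foot of the outrigger's screw jack. Then turn the crank clockwise (seen from above) until the foot bears firmly on the board, which you feel as the crank growing clearly heavier, and stop before the jack lifts the orange base off its rubber pads. Let go of the crank, and leave the other things on the table where they are.

Things in the scene. Friction and masses are not known exactly. Their poses are not given: they have to be found in the camera images.
- packer: Loose hardwood packing board, 190 x 54 x 22 mm, 0.3 kg, lying flat near the front left of the table. Origin: centre of its underside; x along its length, y across its width, z up. It can be gripped across its 54 mm width, also near one end.
- column_base: Orange steel base with column socket, outrigger beam and, at the beam's end, an upright screw jack. Origin: on the table, exactly below the jack's axis; y points along the beam, from jack to base; z up. The base is heavy (about 21 kg, varies), stands on four rubber pads and does not slide; it takes roughly 90 to 125 N at the foot to lift its jack end.
- base_plate (a point): Centre of the base plate's top, 34 mm high. The plate is 130 mm wide, begins 85 mm from the jack axis and ends at 235 mm; the socket on it is 82 mm thick and 178 mm high. The beam between socket and jack is 38 mm wide (bracket at the jack 58 mm) and lies 90 to 146 mm high.
- tube_end (a point): Lower end of the jack tube, on the jack's axis, 91 mm high. Tube 42 mm thick (collar 47), gear head on top 55 mm thick, up to 206 mm high. Below hangs the foot, a 45 mm steel disc with a rubber sole (squeezed 1 mm by 40 N). Its underside starts 30 to 52 mm above the table; how high is not told, since its inner leg is clamped at any length.
- crank_axis (a point): Point on the jack's axis at mid-height of the crank knob, 242.5 mm high while the base stands on all its pads; it rises with the jack end if that is lifted. Clockwise seen from above lowers the foot, 16 mm a turn. Turning the idle crank takes about 2 to 3 N at the knob; each 10 N on the foot adds 0.64 N. Let go, the screw holds up to about 60 N and gives back a little from more.
- crank_grip (a point): Centre of the crank's black upright knob: 23 mm thick, 43 mm long, from 220 to 264 mm high, 40 mm from the jack axis, free to spin on its pin. The flat crank arm below it is 17 mm wide, its top 218.5 mm high. At the start the knob stands on the side of the jack away from the robot.
- threadlock_bottle: Bystander: small red upright bottle, 24 x 36 x 92 mm, origin under its centre.
- spanner_17: Bystander: combination spanner lying flat, 211 mm long, origin under its middle.
- bellows_cup: Bystander: reddish bellows suction cup, 62 mm across, 48 mm high, origin under its centre.

How it is judged:
By the outcome, as a careful person would: the job done as asked, in the order asked, and still so for the second after the job is handed in, with the robot touching nothing.
It also fails if it takes over 72 s, if anything falls off the work surface, if the arm or the gripper's body presses on something with over 40 N, if the wrist force passes 120 N, or if a joint passes its speed limit or range.

ROBOT

A 7-joint arm with a two-finger parallel gripper is mounted at the origin on a cart in front of the work surface, level with it; the furniture and walls round the work are solid. World frame = base frame: x ahead of the robot, y to its left, z up, the work surface at z = 0. Lengths are in m, angles in rad, forces in N, time in s.
With the tool pointing down it reaches from about 0.4 to 0.85 m from the base axis. Payload 4.5 kg.
Tool frame: the origin (TCP) lies where the fingers leave the gripper's body, on its centre line; the fingertips stand 64 mm ahead of it and the grasp point (between the pads) lies 45 mm ahead of it; z points along the fingers, y is the direction in which the jaws open and shut (so a half turn about z gives the same grasp; the last joint's range is limited). The gripper opens to 88 mm and grips with 3 to 60 N. Pads are 18 mm wide; open, the fingers measure 123 mm over their backs; the gripper's body (75 mm by 187 mm) begins 45 mm behind the grasp point.
Start: joints at [1.186, 0.689, -0.195, 1.565, 0.157, 0.902, -0.215], TCP at [0.254, -0.571, 0.303] pointing down, gripper open.
Joint ranges: [-3.01, 3.01], [-0.46, 2.08], [-1.47, 1.51], [0.13, 2.56], [-1, 4.14], [0.04, 2.09], [-2.66, 2.66]. Speed limits (rad/s): [2.57, 2.57, 3.14, 3.14, 3.14, 3.14, 3.14].

INTERFACE

Orientations are given as a unit quaternion [x, y, z, w].
In Python, from plant import monitor, snapshot, workorder, finder gives the robot as it stands.
- The arm moves only by the tool carry_out, never from a script. Its argument "motion" is one flat list of numbers, 6 for each row, row after row: the shift along the tool's x, y, z in cm, then the turn, a rotation vector about the tool's x, y, z in rad. In form: [x, y, z, rx, ry, rz, x, y, z, rx, ry, rz, ...]. A call has 1 to 8 rows; each row shifts and turns the commanded pose from where the row before left it, along the tool's axes as they then stand; what a row does not reach is not made up. A row lasts 1/8 s, in which the tool goes at most 62.5 mm and 10.7 degrees, less where a joint would pass 70% of its speed; a pose out of reach is approached as far as the arm can. A call with a gripper value outside its range is refused whole. "hand" is the finger opening in cm, from 0 to 8.81, set as the call begins (left out, the last holds). The fingers move at their own pace and stop on an object; "grip_force" is the grip in N (left out, the last holds). Time passes only in rows, so rows that do not move let the fingers close. It gives the time, the measured TCP pose, the force and the opening at its end, in the units of the state.
- monitor.get_state(): the state, without advancing time (a new reading comes with each control period).
- snapshot(name): name is "side" or "top" or "wrist"; returns a dict with "frame" (384x512x3 uint8, red, green, blue), "range_z" (384x512 float32, m along the optical axis (not along the pixel's ray), 0 where there is no reading), "fx", "fy", "cx", "cy" (pixels), "rvec" (rotation vector, rad) and "tvec" (3), from world to camera coordinates, as OpenCV has them; the wrist camera has in their place "hand_eye" (4x4, takes a point from camera to tool coordinates, whose origin is the TCP and whose axes are the flange's). Camera axes: x right, y down, z forward; pixel columns grow to the right and rows downward; lengths in m; the calibration is good to about 2 mm. A picture is of the moment at which its call begins: read the wrist's pose just before it.
- workorder.finish_job(): hands the job in, once; it reports no verdict.
Trained networks look in a picture, given as the dict that the camera call returned (one of the last four; its "shot" number tells which), for a name from the list of things; names that differ only in an ending like _2 or _b are one class to them, and where a whole thing is asked for, a point or a joint stands for the part that bears it (a point fixed in the world has none). Each returns a list of dicts, best first, with "p" (0 to 1); they miss things now and then, are a little off and sometimes report something else, mostly with a low value. They report only what shows in the picture. A call takes as long as a camera call.
- finder.masks_of(picture, thing): "pixels" (384x512 bool, what is visible of it) and "extent" ([left, top, right, bottom] in pixels, round what is visible of it).
The state is a dict: "clock": time; "q": joint angles; "qd": joint speeds; "joint_torque": joint torques, N m; "tool_pos": TCP position; "eef_rot": TCP orientation; "contact_force": force on the tool from outside, world axes, zero at the start; "moment": the same for the moment, N m; "opening": opening from 0.0 (shut) to 1.0 (fully open).
Only numpy, scipy, OpenCV 4.12 (cv2) and the standard library are available. Lean on these libraries where they do the work, as an engineer would, in place of code of your own. Each camera call takes 0.05 s, during which the arm holds its last target. There are 200 camera calls.

## Working session

There is one attempt and no reset: what is moved stays moved. The work goes in short steps, Python scripts to look and compute and a tool call to move; the robot and the scene stay as the last step left them, time stands still between calls to the robot, and variables do not carry over. Pictures are saved under pics/ and viewed, about 8 in all and at most 12, crops included, and the job is handed in when it is done.

Besides the shell and the picture viewer there is one more tool, called after "Request:" by a JSON object that holds its "name" and its "arguments", one argument or row to a line. carry_out: Moves the arm, as the interface text tells. Its arguments: {"type":"object","properties":{"motion":{"type":"array"},"hand":{"type":"number"},"grip_force":{"type":"number"}},"required":["motion"]}

```bash
mkdir -p pics; cat > h.py <<'E'
import numpy as np, cv2
from scipy.spatial.transform import Rotation as R
from plant import monitor, snapshot, workorder, finder
def cam(s,st=None):
    if 'rvec' in s:
        Rm=cv2.Rodrigues(np.array(s['rvec'],float))[0]; return Rm.T, -Rm.T@np.array(s['tvec'],float).ravel()
    T=np.array(s['hand_eye']); Rt=R.from_quat(st['eef_rot']).as_matrix()
    return Rt@T[:3,:3], Rt@T[:3,3]+np.array(st['tool_pos'])
def pts(s,mask,st=None):
    A,t=cam(s,st); v,u=np.nonzero(mask&(s['range_z']>0)); z=s['range_z'][v,u]
    return np.c_[(u-s['cx'])/s['fx']*z,(v-s['cy'])/s['fy']*z,z]@A.T+t
def proj(s,P,st=None):
    A,t=cam(s,st); p=(np.atleast_2d(P)-t)@A; return np.c_[p[:,0]/p[:,2]*s['fx']+s['cx'],p[:,1]/p[:,2]*s['fy']+s['cy']]
def save(n,s): cv2.imwrite('pics/'+n,s['frame'][:,:,::-1])
E
python3 - <<'E'
from h import *
st=monitor.get_state(); print({k:np.round(v,3) for k,v in st.items()})
ims=[]
for c in ['top','side']:
    s=snapshot(c); ims.append(s['frame']); print(c,cam(s)[1])
    for th in ['packer','column_base','crank_grip','threadlock_bottle','spanner_17','bellows_cup']:
        r=finder.masks_of(s,th)
        for m in r[:2]:
            P=pts(s,m['pixels'])
            if len(P): print(th,round(m['p'],2),m['extent'],len(P),'med',np.median(P,0).round(3),'lo',np.percentile(P,2,0).round(3),'hi',np.percentile(P,98,0).round(3))
            if th=='packer' and len(P):
                Q=P[P[:,2]>0.015][:,:2].astype(np.float32); 
                if len(Q)>5: print(cv2.minAreaRect(Q))
cv2.imwrite('pics/a.png',cv2.resize(np.vstack(ims),(400,600))[:,:,::-1]); cv2.imwrite('pics/top.png',ims[0][:,:,::-1])
cv2.imwrite('pics/side.png',ims[1][:,:,::-1])
E
```

```text
{'clock': np.float64(0.0), 'q': array([ 1.186,  0.69 , -0.195,  1.566,  0.157,  0.903, -0.215]), 'qd': array([-0.001,  0.   ,  0.001, -0.   , -0.001,  0.   , -0.   ]), 'joint_torque': array([-0.0000e+00, -5.2756e+01, -1.2670e+00, -1.5343e+01, -5.3000e-02,
        6.0000e-03,  0.0000e+00]), 'tool_pos': array([ 0.254, -0.571,  0.302]), 'eef_rot': array([ 0.978,  0.208, -0.   , -0.001]), 'contact_force': array([-0.099, -0.079,  0.096]), 'moment': array([ 0.01 , -0.031,  0.021]), 'opening': np.float64(0.998)}
top [ 0.40086347 -0.05570023  1.19613516]
packer 0.67 [154.8, 231.5, 231.6, 258.0] 1736 med [0.44  0.12  0.021] lo [0.41  0.03  0.008] hi [0.47  0.213 0.026]
((0.44078898429870605, 0.12147913873195648), (0.1902388036251068, 0.05395637825131416), 84.63225555419922)
column_base 0.85 [157.2, 106.8, 241.8, 202.2] 4442 med [0.657 0.108 0.134] lo [0.546 0.009 0.028] hi [0.755 0.205 0.255]
crank_grip 0.66 [218.8, 155.4, 235.4, 188.5] 352 med [0.59  0.03  0.222] lo [0.556 0.016 0.035] hi [0.643 0.042 0.268]
threadlock_bottle 0.74 [341.9, 225.1, 355.8, 238.0] 173 med [ 0.483 -0.252  0.06 ] l
[... 875 characters left out ...]
.037 0.227] lo [ 0.554 -0.093  0.157] hi [0.696 0.044 0.264]
threadlock_bottle 0.53 [296.7, 195.9, 311.0, 224.1] 258 med [ 0.481 -0.249  0.039] lo [ 0.467 -0.261  0.003] hi [ 0.498 -0.24   0.082]
spanner_17 0.68 [292.2, 231.7, 333.8, 272.6] 352 med [ 0.382 -0.102  0.008] lo [ 0.367 -0.214 -0.001] hi [ 0.396 -0.013  0.011]
spanner_17 0.51 [295.4, 199.1, 310.9, 225.0] 271 med [ 0.481 -0.249  0.038] lo [ 0.467 -0.264  0.001] hi [ 0.498 -0.24   0.08 ]
bellows_cup 0.7 [313.8, 208.8, 333.0, 232.0] 256 med [ 0.422 -0.253  0.021] lo [ 0.402 -0.278  0.001] hi [ 0.45  -0.238  0.046]
bellows_cup 0.18 [130.9, 156.8, 235.5, 282.4] 6200 med [0.651 0.12  0.11 ] lo [0.545 0.011 0.005] hi [0.753 0.214 0.237]
```

```bash
python3 - <<'E'
from h import *
s=snapshot('top'); t=snapshot('side')
a=cv2.resize(s['frame'][80:290,140:380],None,fx=2.4,fy=2.4)[:, :576]; b=cv2.resize(t['frame'][130:340,110:350],None,fx=2.4,fy=2.4)
cv2.imwrite('pics/b.png',cv2.resize(np.hstack([a,b]),(800,350))[:,:,::-1])
for n,c in (('top',s),('side',t)):
    P=pts(c,np.ones((384,512),bool)); roi=(P[:,0]>.5)&(P[:,0]<.85)&(P[:,1]>-.1)&(P[:,1]<.3); P=P[roi]
    k=P[(P[:,2]>.232)&(P[:,2]<.275)]; print(n,'knob',len(k),k.mean(0),k.min(0),k.max(0))
    k=P[(P[:,2]>.255)&(P[:,2]<.275)]
    if len(k)>4: print('knobtop',cv2.minEnclosingCircle(k[:,:2].astype(np.float32)))
    k=P[(P[:,2]>.214)&(P[:,2]<.223)];
    if len(k)>4: print('arm',len(k),cv2.minAreaRect(k[:,:2].astype(np.float32)))
    k=P[(P[:,2]>.195)&(P[:,2]<.210)];
    if len(k)>4: print('head',len(k),cv2.minEnclosingCircle(k[:,:2].astype(np.float32)))
    k=P[(P[:,2]>.168)&(P[:,2]<.188)];
    if len(k)>4: print('socket',len(k),cv2.minAreaRect(k[:,:2].astype(np.float32)))
    k=P[(P[:,2]>.03)&(P[:,2]<.04)];
    if len(k)>4: print('plate',len(k),cv2.minAreaRect(k[:,:2].astype(np.float32)))
    k=P[(P[:,2]>.141)&(P[:,2]<.150)];
    if len(k)>4: print('beam',len(k),cv2.minAreaRect(k[:,:2].astype(np.float32)))
E
```

```text
top knob 125 [0.60365077 0.03152538 0.25838101] [0.59471977 0.02146168 0.23206856] [0.61706481 0.04464292 0.27250323]
knobtop ((0.6057660579681396, 0.032624974846839905), 0.011410333216190338)
arm 306 ((0.6854099035263062, -0.030082032084465027), (0.03818659484386444, 0.28795573115348816), 61.0406608581543)
head 382 ((0.6812188625335693, -0.021944822743535042), 0.15163539350032806)
socket 601 ((0.6642324924468994, 0.025747090578079224), (0.24162955582141876, 0.28957420587539673), 14.961770057678223)
plate 1098 ((0.7583281993865967, 0.09208989143371582), (0.2557477653026581, 0.2918829321861267), 29.400903701782227)
beam 439 ((0.7515723705291748, 0.035871878266334534), (0.24005277454853058, 0.3095060884952545), 46.2579231262207)
side knob 143 [0.60077351 0.037764   0.25031484] [0.59324736 0.02457603 0.23235192] [0.61428927 0.04655128 0.26942988]
knobtop ((0.6040104627609253, 0.03443462401628494), 0.010452700778841972)
arm 148 ((0.6845645904541016, -0.025585174560546875), (0.04517132416367531, 0.2860931158065796), 61.16777801513672)
head 270 ((0.6769757270812988, -0.01856795884668827), 0.1473861038684845)
socket 674 ((0.707931399345398, 0.021627023816108704), (0.2550768256187439, 0.2755425274372101), 41.941585540771484)
plate 947 ((0.7155852317810059, 0.14081893861293793), (0.25110068917274475, 0.17903941869735718), 12.25778579711914)
beam 527 ((0.6962295770645142, 0.06348632276058197), (0.23929204046726227, 0.23767626285552979), 60.1285400390625)
```

View pics/b.png

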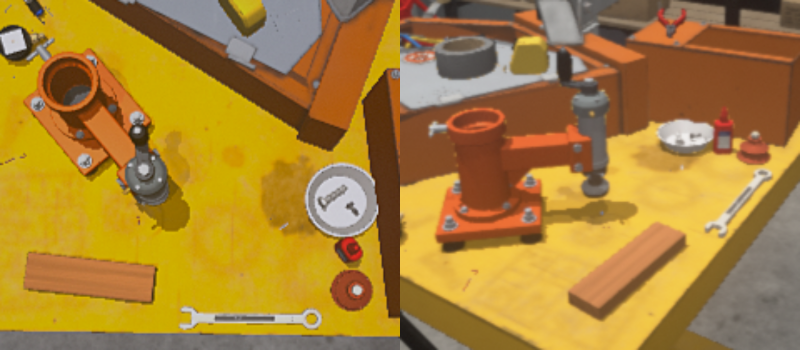

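Top view (left crop): the board lies at about (90,275), jack and crank at (145,175), base upper left, spanner along the bottom, tall orange boxes at the right. Both views agree on the board and knob. Now I'll go above the board's left end.

```bash
cat >> h.py <<'E'
def plan(pos,yaw,n,start=None):
    "rows from the present pose (tool down, tool x at world angle yaw deg); prints rows of motion"
    if start is None:
        st=monitor.get_state(); p,r=np.array(st['tool_pos']),R.from_quat(st['eef_rot'])
    else: p,r=start
    g=R.from_euler('z',yaw,degrees=True)*R.from_euler('x',180,degrees=True)
    rv=(r.inv()*g).as_rotvec(); dp=(np.array(pos)-p)/n; out=[]
    for i in range(n):
        out.append(np.r_[100*r.inv().apply(dp),rv/n].round([2,2,2,3,3,3]) if False else np.r_[np.round(100*r.inv().apply(dp),2),np.round(rv/n,3)])
        r=r*R.from_rotvec(rv/n)
    for k in range(0,n,8): print('[',', '.join('%g'%(x+0) for x in np.concatenate(out[k:k+8])),']')
    return np.array(pos),g
E
python3 - <<'E'
from h import *
e=plan([.42,-.2,.30],54,8); plan([.448,.20,.28],84.6,8,e)
s=snapshot('top'); t=snapshot('side')
for c in (s,t):
    P=pts(c,np.ones((384,512),bool)); P=P[(abs(P[:,0]-.575)<.075)&(abs(P[:,1]-.03)<.08)]
    for a,b in((.05,.09),(.1,.14),(.15,.19),(.19,.21),(.213,.224),(.224,.24)):
        k=P[(P[:,2]>a)&(P[:,2]<b)]
        if len(k)>4: print(a,len(k),k.mean(0).round(3),k.min(0).round(3),k.max(0).round(3))
    P=pts(c,np.ones((384,512),bool)); k=P[(P[:,2]>.165)&(P[:,2]<.183)&(P[:,0]>.6)&(P[:,0]<.8)&(P[:,1]>.07)&(P[:,1]<.3)]
    print('socket',cv2.minEnclosingCircle(k[:,:2].astype(np.float32)))
E
```

```text
[ 3.78, -3.39, 0.03, 0, 0, -0.065, 3.99, -3.14, 0.03, 0, 0, -0.065, 4.19, -2.87, 0.03, 0, 0, -0.065, 4.37, -2.59, 0.03, 0, 0, -0.065, 4.53, -2.3, 0.03, 0, 0, -0.065, 4.67, -2, 0.03, 0, 0, -0.065, 4.79, -1.69, 0.03, 0, 0, -0.065, 4.89, -1.37, 0.03, 0, 0, -0.065 ]
[ 4.25, -2.66, 0.25, 0, 0, -0.067, 4.42, -2.37, 0.25, 0, 0, -0.067, 4.57, -2.07, 0.25, 0, 0, -0.067, 4.69, -1.76, 0.25, 0, 0, -0.067, 4.8, -1.44, 0.25, 0, 0, -0.067, 4.89, -1.12, 0.25, 0, 0, -0.067, 4.95, -0.79, 0.25, 0, 0, -0.067, 4.99, -0.46, 0.25, 0, 0, -0.067 ]
0.05 47 [0.549 0.032 0.069] [0.54  0.007 0.05 ] [0.564 0.053 0.089]
0.1 527 [0.612 0.07  0.134] [0.545 0.005 0.1  ] [0.65 0.11 0.14]
0.15 34 [0.547 0.032 0.184] [0.54  0.001 0.151] [0.565 0.06  0.19 ]
0.19 354 [0.562 0.026 0.201] [0.539 0.    0.19 ] [0.593 0.054 0.208]
0.213 161 [0.577 0.029 0.219] [0.554 0.015 0.214] [0.601 0.04  0.224]
0.224 48 [0.575 0.028 0.228] [0.556 0.015 0.224] [0.608 0.042 0.24 ]
socket ((0.7008717060089111, 0.14367353916168213), 0.05440027639269829)
0.05 220 [0.569 0.046 0.068] [0.539 0.008 0.05 ] [0.649 0.106 0.09 ]
0.1 914 [0.592 0.072 0.123] [0.544 0.012 0.1  ] [0.65 0.11 0.14]
0.15 256 [0.555 0.041 0.171] [0.537 0.014 0.15 ] [0.585 0.057 0.19 ]
0.19 218 [0.557 0.038 0.2  ] [0.538 0.005 0.19 ] [0.589 0.056 0.21 ]
0.213 111 [0.577 0.034 0.219] [0.553 0.016 0.213] [0.612 0.043 0.224]
0.224 72 [0.593 0.037 0.231] [0.56  0.024 0.224] [0.614 0.046 0.24 ]
socket ((0.7013726234436035, 0.14254693686962128), 0.054313454777002335)
```

Request:
{"name": "carry_out", "arguments": {
  "motion": [3.78, -3.39, 0.03, 0, 0, -0.065, 3.99, -3.14, 0.03, 0, 0, -0.065, 4.19, -2.87, 0.03, 0, 0, -0.065, 4.37, -2.59, 0.03, 0, 0, -0.065, 4.53, -2.3, 0.03, 0, 0, -0.065, 4.67, -2, 0.03, 0, 0, -0.065, 4.79, -1.69, 0.03, 0, 0, -0.065, 4.89, -1.37, 0.03, 0, 0, -0.065],
  "hand": 8.8
}}

```text
clock: 1.9
tool_pos: [0.4213, -0.1989, 0.3006]
eef_rot: [0.891, 0.453, 0.0, 0.0]
contact_force: [1.6, -0.3, -0.2]
opening: 1.001
```

Request:
{"name": "carry_out", "arguments": {
  "motion": [4.25, -2.66, 0.25, 0, 0, -0.067, 4.42, -2.37, 0.25, 0, 0, -0.067, 4.57, -2.07, 0.25, 0, 0, -0.067, 4.69, -1.76, 0.25, 0, 0, -0.067, 4.8, -1.44, 0.25, 0, 0, -0.067, 4.89, -1.12, 0.25, 0, 0, -0.067, 4.95, -0.79, 0.25, 0, 0, -0.067, 4.99, -0.46, 0.25, 0, 0, -0.067]
}}

```text
clock: 2.9
tool_pos: [0.4497, 0.2014, 0.2804]
eef_rot: [0.74, 0.673, 0.0, 0.0]
contact_force: [0.2, -0.2, -0.0]
opening: 0.998
```

```bash
python3 - <<'E'
from h import *
st=monitor.get_state(); s=snapshot('wrist'); save('w1.png',s); print(st['q'].round(2) if hasattr(st['q'],'round') else st['q'])
for m in finder.masks_of(s,'packer')[:1]:
    P=pts(s,m['pixels'],st); k=P[P[:,2]>.015]; print(m['p'],m['extent'],k.mean(0),cv2.minAreaRect(k[:,:2].astype(np.float32)))
t=snapshot('side')  # foot height estimate
P=pts(t,np.ones((384,512),bool)); k=P[(np.hypot(P[:,0]-.566,P[:,1]-.027)<.03)&(P[:,2]>.012)&(P[:,2]<.1)]; print('foot',len(k),np.sort(k[:,2])[:30:3].round(3)); print(np.histogram(k[:,2],bins=np.arange(.01,.1,.005)))
E
```

```text
[-0.26  0.57 -0.4   1.98  0.35  0.66 -0.97]
0.64 [226.6, 147.7, 275.8, 280.1] [0.44229962 0.14041419 0.02187459] ((0.4417267441749573, 0.13431130349636078), (0.1655220240354538, 0.054099421948194504), 84.62152099609375)
foot 245 [0.039 0.04  0.041 0.042 0.043 0.043 0.043 0.044 0.045 0.047]
(array([ 0,  0,  0,  0,  0,  2, 22, 21, 80, 21, 18,  1,  0, 11, 23, 20,  9]), array([0.01 , 0.015, 0.02 , 0.025, 0.03 , 0.035, 0.04 , 0.045, 0.05 ,
       0.055, 0.06 , 0.065, 0.07 , 0.075, 0.08 , 0.085, 0.09 , 0.095]))
```

View pics/w1.png

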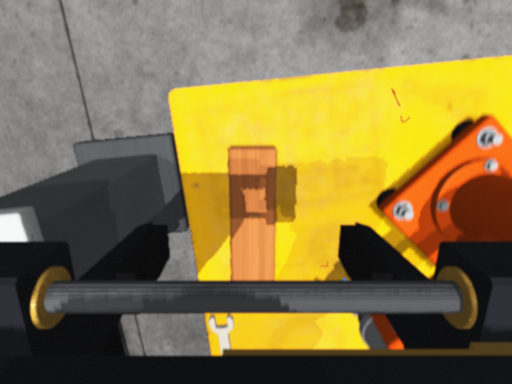

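```bash
python3 - <<'E'
from h import *
st=monitor.get_state(); s=snapshot('wrist')
for a,b,c,d in((140,225,80,160),(180,240,0,60),(200,230,140,180),(140,160,80,160)):
    m=np.zeros((384,512),bool); m[a:b,c:d]=1; P=pts(s,m,st); print(P.min(0).round(3),np.median(P,0).round(3),P.max(0).round(3))
E
```

```text
[-0.196 -0.096 -0.785] [ 0.109  0.106 -0.481] [0.399 0.218 0.219]
[-0.557 -0.006 -0.786] [ 0.08   0.12  -0.146] [0.151 0.16  0.002]
[ 0.091 -0.161 -0.686] [ 0.11  -0.053 -0.595] [0.406 0.219 0.226]
[-0.196  0.102 -0.785] [-0.011  0.147 -0.68 ] [ 0.128  0.183 -0.596]
```

Request:
{"name": "carry_out", "arguments": {
  "motion": [0, -0.17, 4.5, 0, 0, 0, 0, 0, 4.5, 0, 0, 0, 0, 0, 4.5, 0, 0, 0, 0, 0, 4, 0, 0, 0, 0, 0, 2.5, 0, 0, 0, 0, 0, 1.2, 0, 0, 0, 0, 0, 0, 0, 0, 0],
  "hand": 7.5
}}

```text
clock: 3.98
tool_pos: [0.4479, 0.1989, 0.0682]
eef_rot: [0.741, 0.672, -0.001, 0.0]
contact_force: [0.6, -0.3, 1.0]
opening: 0.854
```

Request:
{"name": "carry_out", "arguments": {
  "motion": [0, 0, 0, 0, 0, 0, 0, 0, 0, 0, 0, 0, 0, 0, 0, 0, 0, 0, 0, 0, 0, 0, 0, 0, 0, 0, 0, 0, 0, 0],
  "hand": 4.5,
  "grip_force": 40
}}

```text
clock: 4.6
tool_pos: [0.4483, 0.1999, 0.0691]
eef_rot: [0.74, 0.672, 0.001, 0.0]
contact_force: [-0.8, -1.3, 6.3]
opening: 0.611
```

```bash
python3 - <<'E'
from h import *
st=monitor.get_state(); p=np.array(st['tool_pos'])
plan([.511,.082,.074],135,12,(p+[0,0,.005],R.from_quat(st['eef_rot'])))
E
```

```text
[ -0.93, 0.61, 0, 0, 0, -0.073, -0.97, 0.54, 0, 0, 0, -0.073, -1.01, 0.47, 0, 0, 0, -0.073, -1.04, 0.4, 0, 0, 0, -0.073, -1.07, 0.32, 0, 0, 0, -0.073, -1.09, 0.24, 0, 0, 0, -0.073, -1.1, 0.16, 0, 0, 0, -0.073, -1.11, 0.08, 0, 0, 0, -0.073 ]
[ -1.11, 0, 0, 0, 0, -0.073, -1.11, -0.08, 0, 0, 0, -0.073, -1.1, -0.17, 0, 0, 0, -0.073, -1.09, -0.25, 0, 0, 0, -0.073 ]
```

Request:
{"name": "carry_out", "arguments": {
  "motion": [0, 0, 0, 0, 0, 0, 0, 0, -0.3, 0, 0, 0, 0, 0, -0.2, 0, 0, 0, 0, 0, 0, 0, 0, 0],
  "grip_force": 60
}}

```text
clock: 5.1
tool_pos: [0.4478, 0.2, 0.0733]
eef_rot: [0.74, 0.672, 0.0, -0.0]
contact_force: [0.8, 0.6, -2.7]
opening: 0.609
```

Request:
{"name": "carry_out", "arguments": {
  "motion": [-0.93, 0.61, 0, 0, 0, -0.073, -0.97, 0.54, 0, 0, 0, -0.073, -1.01, 0.47, 0, 0, 0, -0.073, -1.04, 0.4, 0, 0, 0, -0.073, -1.07, 0.32, 0, 0, 0, -0.073, -1.09, 0.24, 0, 0, 0, -0.073, -1.1, 0.16, 0, 0, 0, -0.073, -1.11, 0.08, 0, 0, 0, -0.073]
}}

```text
clock: 6.1
tool_pos: [0.4893, 0.1207, 0.073]
eef_rot: [0.514, 0.858, -0.0, -0.0]
contact_force: [0.2, -0.2, -3.3]
opening: 0.607
```

Request:
{"name": "carry_out", "arguments": {
  "motion": [-1.11, 0, 0, 0, 0, -0.073, -1.11, -0.08, 0, 0, 0, -0.073, -1.1, -0.17, 0, 0, 0, -0.073, -1.09, -0.25, 0, 0, 0, -0.073, 0, 0, 0, 0, 0, 0, 0, 0, 0, 0, 0, 0]
}}

```text
clock: 6.85
tool_pos: [0.5098, 0.0822, 0.0732]
eef_rot: [0.386, 0.923, 0.0, -0.0]
contact_force: [-0.7, 0.1, -3.5]
opening: 0.607
```

```bash
python3 - <<'E'
from h import *
t=snapshot('side'); u=snapshot('top')
ax=[.566,.027]
b=np.hstack([cv2.resize(t['frame'][140:300,130:330],(400,320)),cv2.resize(u['frame'][120:280,150:350],(400,320))]); cv2.imwrite('pics/c.png',b[:,:,::-1])
for s in(t,u):
    for m in finder.masks_of(s,'packer')[:1]:
        P=pts(s,m['pixels']); print(m['p'],m['extent'],np.percentile(P[:,2],[5,50,95])); k=P[(P[:,2]>.012)&(P[:,2]<.04)]; print(cv2.minAreaRect(k[:,:2].astype(np.float32)))
E
```

```text
0.72 [218.5, 250.5, 242.2, 281.9] [0.01033864 0.02540453 0.02729542]
((0.5227165222167969, 0.06479287892580032), (0.05096210166811943, 0.08558713644742966), 38.88912582397461)
0.54 [259.4, 168.7, 265.0, 179.6] [0.00189295 0.02322611 0.69558421]
((0.618777334690094, -0.048190295696258545), (0.03162785619497299, 0.012684660963714123), 20.91473388671875)
```

View pics/c.png

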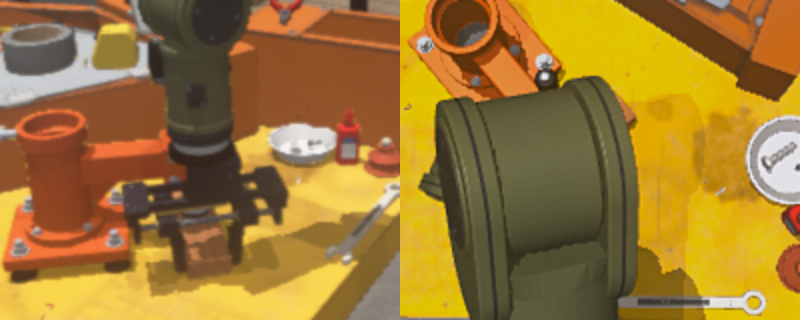

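Side view: the board is held level with its far end under the jack; the arm hides the foot. Lower, release, back off outward and upward.

Request:
{"name": "carry_out", "arguments": {
  "motion": [0, 0, 0.3, 0, 0, 0, 0, 0, 0.15, 0, 0, 0, 0, 0, 0, 0, 0, 0]
}}

```text
clock: 7.42
tool_pos: [0.5101, 0.0821, 0.0692]
eef_rot: [0.385, 0.923, 0.0, 0.0]
contact_force: [-1.0, 1.2, 2.9]
opening: 0.611
```

Request:
{"name": "carry_out", "arguments": {
  "motion": [0, 0, 0, 0, 0, 0, 0, 0, 0, 0, 0, 0, 0, 0, 0, 0, 0, 0, 0, 0, -2, 0, 0, 0, 0, 0, -4, 0, 0, 0, 2, 0, -4.5, 0, 0, 0, 3, 0, -4.5, 0, 0, 0, 3, 0, -4.5, 0, 0, 0],
  "hand": 7.2
}}

```text
clock: 8.43
tool_pos: [0.4533, 0.1389, 0.2652]
eef_rot: [0.385, 0.923, -0.0, 0.0]
contact_force: [1.0, -0.0, 1.0]
opening: 0.817
```

Request:
{"name": "carry_out", "arguments": {
  "motion": [4, 0, -3, 0, 0, 0, 4, 0, 0, 0, 0, 0, 4, 0, 0, 0, 0, 0, 0, 0, 0, 0, 0, 0]
}}

```text
clock: 8.93
tool_pos: [0.3677, 0.226, 0.2943]
eef_rot: [0.382, 0.924, 0.001, -0.0]
contact_force: [0.1, -0.8, 0.0]
opening: 0.822
```

```bash
python3 - <<'E'
from h import *
st=monitor.get_state()
t=snapshot('side'); u=snapshot('top'); w=snapshot('wrist')
b=np.hstack([cv2.resize(t['frame'][140:300,130:330],(400,320)),cv2.resize(u['frame'][120:280,150:350],(400,320))])
b=np.vstack([b,cv2.resize(np.hstack([w['frame'],w['frame']*0]),(800,270))]); cv2.imwrite('pics/d.png',b[:,:,::-1])
for s in(t,u,w):
    for m in finder.masks_of(s,'packer')[:1]:
        P=pts(s,m['pixels'],st); k=P[(P[:,2]>.014)&(P[:,2]<.03)]; print(m['p'],m['extent'],len(k)); print(k.mean(0),cv2.minAreaRect(k[:,:2].astype(np.float32)))
    P=pts(s,np.ones((384,512),bool),st); P=P[(abs(P[:,0]-.575)<.075)&(abs(P[:,1]-.03)<.07)]
    k=P[(P[:,2]>.255)&(P[:,2]<.275)]
    if len(k)>4: print('knob',cv2.minEnclosingCircle(k[:,:2].astype(np.float32)))
    k=P[(P[:,2]>.19)&(P[:,2]<.21)]
    if len(k)>4: print('head',cv2.minEnclosingCircle(k[:,:2].astype(np.float32)))
    k=P[(P[:,2]>.213)&(P[:,2]<.24)]
    if len(k)>4: print('arm',cv2.minAreaRect(k[:,:2].astype(np.float32)))
E
```

```text
0.6 [216.9, 230.9, 242.0, 281.1] 624
[0.53797414 0.05646804 0.0215912 ] ((0.5608135461807251, 0.029652558267116547), (0.05352570861577988, 0.18662093579769135), 44.750125885009766)
knob ((0.6018474698066711, 0.03523605316877365), 0.010736612603068352)
head ((0.5474605560302734, 0.03761202469468117), 0.017166562378406525)
arm ((0.5835468769073486, 0.03369411081075668), (0.06271477788686752, 0.0169974397867918), 4.961617946624756)
0.58 [201.2, 164.4, 265.4, 228.5] 1289
[0.56121362 0.02537745 0.02140452] ((0.5645031929016113, 0.025916248559951782), (0.05423906818032265, 0.1889396607875824), 44.82461929321289)
knob ((0.6062111258506775, 0.03297906368970871), 0.01161144394427538)
head ((0.5657416582107544, 0.029666757211089134), 0.029500218108296394)
arm ((0.5803020596504211, 0.029016859829425812), (0.051125191152095795, 0.023295104503631592), 7.716447353363037)
0.87 [233.3, 316.1, 273.0, 350.4] 1289
[0.53681459 0.05699833 0.02208794] ((0.537110447883606, 0.056548185646533966), (0.051931221038103104, 0.0584382563829422), 45.95244598388672)
```

View pics/d.png

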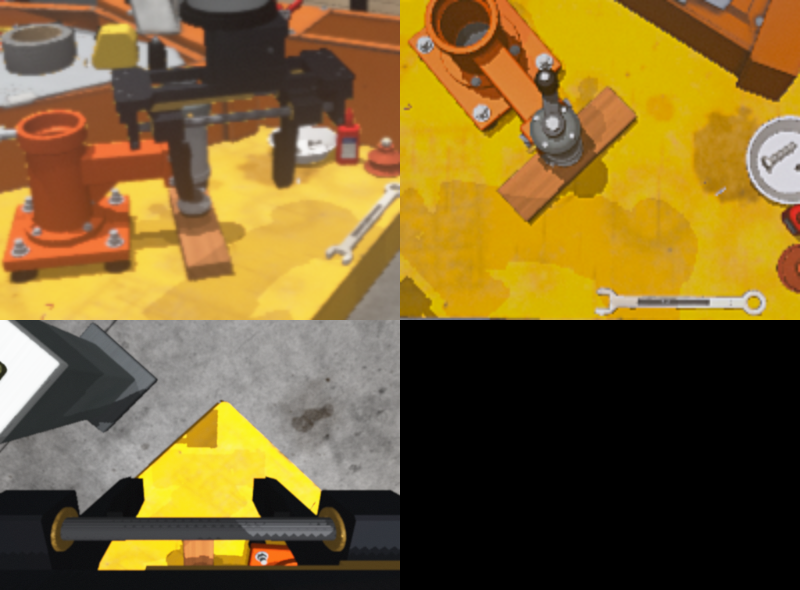

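```bash
python3 - <<'E'
from h import *
u=snapshot('top'); P=pts(u,np.ones((384,512),bool)); k=P[np.hypot(P[:,0]-.5655,P[:,1]-.028)<.014]; print(np.sort(k[:,2])[-25:].round(3))
k=P[np.hypot(P[:,0]-.5655,P[:,1]-.028)<.07]; k=k[k[:,2]>.223]; print(k[np.argsort(k[:,0])][:12].round(3))
plan([.605,.0335,.36],90,8)
E
```

```text
[0.225 0.225 0.226 0.226 0.226 0.226 0.226 0.226 0.226 0.226 0.226 0.226
 0.227 0.227 0.227 0.227 0.227 0.227 0.227 0.227 0.227 0.228 0.229 0.229
 0.23 ]
[[0.558 0.029 0.224]
 [0.561 0.025 0.229]
 [0.562 0.032 0.225]
 [0.562 0.03  0.225]
 [0.562 0.023 0.224]
 [0.563 0.033 0.227]
 [0.563 0.027 0.227]
 [0.564 0.025 0.227]
 [0.564 0.029 0.226]
 [0.564 0.023 0.226]
 [0.564 0.032 0.224]
 [0.564 0.021 0.224]]
[ -3.75, 0.43, -0.83, 0, 0, 0.097, -3.69, 0.79, -0.83, 0, 0, 0.097, -3.59, 1.14, -0.83, 0, 0, 0.097, -3.47, 1.49, -0.83, 0, 0, 0.097, -3.31, 1.82, -0.83, 0, 0, 0.097, -3.11, 2.13, -0.83, 0, 0, 0.097, -2.89, 2.42, -0.83, 0, 0, 0.097, -2.64, 2.69, -0.83, 0, 0, 0.097 ]
```

Request:
{"name": "carry_out", "arguments": {
  "motion": [-3.75, 0.43, -0.83, 0, 0, 0.097, -3.69, 0.79, -0.83, 0, 0, 0.097, -3.59, 1.14, -0.83, 0, 0, 0.097, -3.47, 1.49, -0.83, 0, 0, 0.097, -3.31, 1.82, -0.83, 0, 0, 0.097, -3.11, 2.13, -0.83, 0, 0, 0.097, -2.89, 2.42, -0.83, 0, 0, 0.097, -2.64, 2.69, -0.83, 0, 0, 0.097],
  "hand": 5
}}

```text
clock: 10.28
tool_pos: [0.6058, 0.0332, 0.3602]
eef_rot: [0.707, 0.707, -0.0, -0.0]
contact_force: [0.0, -0.4, -0.2]
opening: 0.565
```

Request:
{"name": "carry_out", "arguments": {
  "motion": [0, 0, 0, 0, 0, 0, 0, 0, 0, 0, 0, 0]
}}

```text
clock: 10.52
tool_pos: [0.6043, 0.0352, 0.3597]
eef_rot: [0.705, 0.709, -0.0, -0.001]
contact_force: [-1.1, 0.7, 0.5]
opening: 0.566
```

```bash
python3 - <<'E'
from h import *
st=monitor.get_state(); print(np.round(st['q'],2),np.round(st['tool_pos'],4),R.from_quat(st['eef_rot']).as_matrix()[:,0].round(3))
w=snapshot('wrist'); save('w2.png',w)
P=pts(w,np.ones((384,512),bool),st); k=P[(np.hypot(P[:,0]-.5655,P[:,1]-.028)<.065)&(P[:,2]>.255)&(P[:,2]<.275)]; print(len(k), cv2.minEnclosingCircle(k[:,:2].astype(np.float32)) if len(k)>3 else '')
t=snapshot('side');P=pts(t,np.ones((384,512),bool)); k=P[(np.hypot(P[:,0]-.605,P[:,1]-.034)<.025)&(P[:,2]>.225)&(P[:,2]<.272)]; print(len(k),k.mean(0),k.min(0),k.max(0))
E
```

```text
[ 0.16  0.64 -0.54  1.54  0.36  1.06 -0.46] [0.6043 0.0352 0.3597] [-0.005  1.     0.   ]
961 ((0.6063516139984131, 0.03378693759441376), 0.011531557887792587)
166 [0.60069825 0.03787174 0.24730617] [0.59194267 0.02507347 0.22578798] [0.61411294 0.04698792 0.27005847]
```

View pics/w2.png

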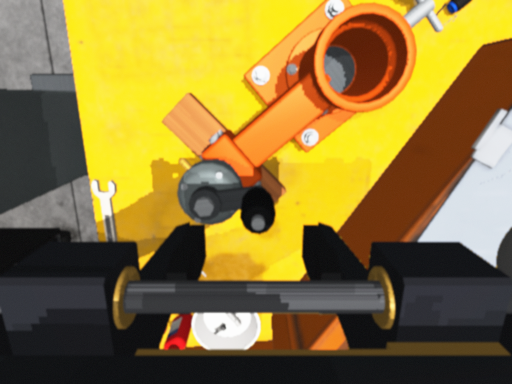

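Request:
{"name": "carry_out", "arguments": {
  "motion": [0, 0.1, 2.5, 0, 0, 0, 0, 0, 2.5, 0, 0, 0, 0, 0, 1.4, 0, 0, 0, 0, 0, 0, 0, 0, 0]
}}

```text
clock: 11.12
tool_pos: [0.6052, 0.0354, 0.2955]
eef_rot: [0.705, 0.709, -0.001, -0.001]
contact_force: [0.5, -0.1, 0.5]
opening: 0.564
```

Request:
{"name": "carry_out", "arguments": {
  "motion": [0, 0, 0, 0, 0, 0, 0, 0, 0, 0, 0, 0, 0, 0, 0, 0, 0, 0, 0, 0, 0, 0, 0, 0, 0, 0, 0, 0, 0, 0],
  "hand": 1.5,
  "grip_force": 20
}}

```text
clock: 11.75
tool_pos: [0.6065, 0.0351, 0.2969]
eef_rot: [0.706, 0.708, 0.001, 0.001]
contact_force: [1.1, -0.7, 3.1]
opening: 0.253
```

```bash
cat > circ.py <<'E'
from h import *
import sys
# chord rows (tool x = world y, tool y = world x, yaw 90): clockwise from angle a, step d, n rows
a,d,n=map(float,sys.argv[1:4]); th=np.radians(a-d*np.arange(n+1)); p=4*np.c_[np.sin(th),np.cos(th)]
print(', '.join('%g, %g, 0, 0, 0, 0'%tuple(x+0.) for x in np.diff(np.round(p,2),axis=0).round(2)))
E
python3 circ.py 8.5 15 8;python3 circ.py 248.5 15 8;python3 circ.py 128.5 15 8
python3 -c "
from h import *
st=monitor.get_state();print(st['tool_pos'],st['contact_force'],st['moment'])"
```

```text
-1.04, 0.01, 0, 0, 0, 0, -1.02, -0.25, 0, 0, 0, 0, -0.91, -0.5, 0, 0, 0, 0, -0.75, -0.73, 0, 0, 0, 0, -0.54, -0.9, 0, 0, 0, 0, -0.29, -1, 0, 0, 0, 0, -0.01, -1.04, 0, 0, 0, 0, 0.25, -1.02, 0, 0, 0, 0
0.5, -0.91, 0, 0, 0, 0, 0.73, -0.75, 0, 0, 0, 0, 0.9, -0.54, 0, 0, 0, 0, 1, -0.29, 0, 0, 0, 0, 1.04, -0.01, 0, 0, 0, 0, 1.02, 0.25, 0, 0, 0, 0, 0.91, 0.5, 0, 0, 0, 0, 0.75, 0.73, 0, 0, 0, 0
0.54, 0.9, 0, 0, 0, 0, 0.29, 1, 0, 0, 0, 0, 0.01, 1.04, 0, 0, 0, 0, -0.25, 1.02, 0, 0, 0, 0, -0.5, 0.91, 0, 0, 0, 0, -0.73, 0.75, 0, 0, 0, 0, -0.9, 0.54, 0, 0, 0, 0, -1, 0.29, 0, 0, 0, 0
[0.60653623 0.03513568 0.29687749] [ 1.09337251 -0.71059267  3.13989333] [-0.09960556 -0.3098384   0.03338553]
```

Request:
{"name": "carry_out", "arguments": {
  "motion": [-1.04, 0.01, 0, 0, 0, 0, -1.02, -0.25, 0, 0, 0, 0, -0.91, -0.5, 0, 0, 0, 0, -0.75, -0.73, 0, 0, 0, 0, -0.54, -0.9, 0, 0, 0, 0, -0.29, -1, 0, 0, 0, 0, -0.01, -1.04, 0, 0, 0, 0, 0.25, -1.02, 0, 0, 0, 0]
}}

```text
clock: 12.75
tool_pos: [0.5525, -0.0078, 0.2968]
eef_rot: [0.706, 0.708, 0.002, 0.001]
contact_force: [4.7, 5.0, 2.6]
opening: 0.254
```

```bash
cat > chk.py <<'E'
from h import *
st=monitor.get_state(); p=np.array(st['tool_pos'])[:2]-[.5655,.028]; f=np.array(st['contact_force'])
th=np.arctan2(p[1],p[0]); print('t %.2f r %.1fmm ang %.1f'%(st['clock'],1e3*np.hypot(*p),np.degrees(th)),'resist %.2f radial %.2f fz %.2f'%(-(f[0]*np.sin(th)-f[1]*np.cos(th)),f[0]*np.cos(th)+f[1]*np.sin(th),f[2]),'open %.2fcm'%(8.81*st['opening']))
E
python3 chk.py
```

```text
t 12.75 r 38.1mm ang -110.0 resist 2.67 radial -6.28 fz 2.57 open 2.24cm
```

Request:
{"name": "carry_out", "arguments": {
  "motion": [0.6, -0.88, 0, 0, 0, 0, 0.73, -0.72, 0, 0, 0, 0, 0.9, -0.54, 0, 0, 0, 0, 1, -0.29, 0, 0, 0, 0, 1.04, -0.01, 0, 0, 0, 0, 1.02, 0.25, 0, 0, 0, 0, 0.91, 0.5, 0, 0, 0, 0, 0.75, 0.73, 0, 0, 0, 0]
}}

```text
clock: 13.75
tool_pos: [0.5404, 0.0598, 0.2967]
eef_rot: [0.706, 0.708, -0.003, 0.0]
contact_force: [-2.7, -1.3, 11.9]
opening: 0.251
```

```bash
python3 chk.py
```

```text
t 13.75 r 40.5mm ang 128.3 resist 2.89 radial 0.65 fz 11.93 open 2.21cm
```

Request:
{"name": "carry_out", "arguments": {
  "motion": [0.54, 0.9, 0, 0, 0, 0, 0.29, 1, 0, 0, 0, 0, 0.01, 1.04, 0, 0, 0, 0, -0.25, 1.02, 0, 0, 0, 0]
}}

```text
clock: 14.25
tool_pos: [0.5804, 0.0676, 0.2967]
eef_rot: [0.705, 0.709, -0.001, -0.001]
contact_force: [-2.3, 1.3, 9.9]
opening: 0.251
```

```bash
python3 chk.py; python3 circ.py 68.5 10 8;  python3 circ.py -11.5 10 8
```

```text
t 14.25 r 42.3mm ang 69.4 resist 2.57 radial 0.41 fz 9.95 open 2.21cm
-0.31, 0.62, 0, 0, 0, 0, -0.41, 0.56, 0, 0, 0, 0, -0.51, 0.48, 0, 0, 0, 0, -0.58, 0.39, 0, 0, 0, 0, -0.64, 0.27, 0, 0, 0, 0, -0.68, 0.17, 0, 0, 0, 0, -0.69, 0.04, 0, 0, 0, 0, -0.7, -0.08, 0, 0, 0, 0
-0.67, -0.2, 0, 0, 0, 0, -0.62, -0.31, 0, 0, 0, 0, -0.56, -0.41, 0, 0, 0, 0, -0.48, -0.51, 0, 0, 0, 0, -0.39, -0.58, 0, 0, 0, 0, -0.27, -0.64, 0, 0, 0, 0, -0.17, -0.68, 0, 0, 0, 0, -0.04, -0.69, 0, 0, 0, 0
```

Request:
{"name": "carry_out", "arguments": {
  "motion": [-0.31, 0.62, -0.1, 0, 0, 0, -0.41, 0.56, 0, 0, 0, 0, -0.51, 0.48, 0, 0, 0, 0, -0.58, 0.39, 0, 0, 0, 0, -0.64, 0.27, 0, 0, 0, 0, -0.68, 0.17, 0, 0, 0, 0]
}}

```text
clock: 15.0
tool_pos: [0.6067, 0.035, 0.2969]
eef_rot: [0.706, 0.708, -0.0, 0.0]
contact_force: [1.5, 2.3, 0.3]
opening: 0.247
```

```bash
python3 chk.py; python3 -c "
from h import *
t=snapshot('side'); P=pts(t,np.ones((384,512),bool)); k=P[(np.hypot(P[:,0]-.5655,P[:,1]-.028)<.028)&(P[:,2]>.018)&(P[:,2]<.08)]; print(np.histogram(k[:,2],bins=np.arange(.018,.08,.004)))
cv2.imwrite('pics/e.png',cv2.resize(t['frame'][180:290,150:300],(600,440))[:,:,::-1])"
```

```text
t 15.00 r 41.8mm ang 9.7 resist 2.04 radial 1.82 fz 0.31 open 2.18cm
(array([41, 41, 13, 19, 62, 34, 15,  8,  0,  0,  4, 17, 28, 43, 16]), array([0.018, 0.022, 0.026, 0.03 , 0.034, 0.038, 0.042, 0.046, 0.05 ,
       0.054, 0.058, 0.062, 0.066, 0.07 , 0.074, 0.078]))
```

View pics/e.png

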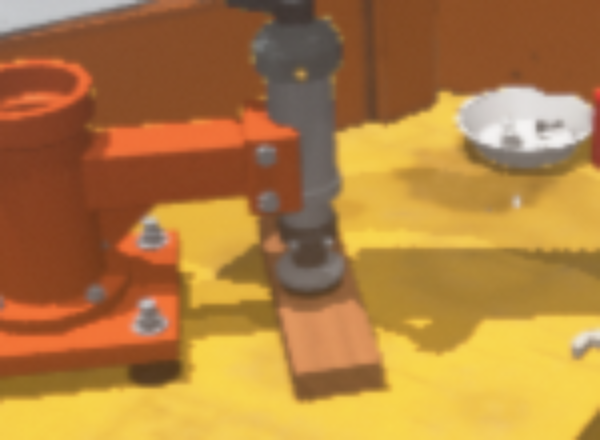

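Request:
{"name": "carry_out", "arguments": {
  "motion": [-0.69, 0.04, 0, 0, 0, 0, -0.7, -0.08, 0, 0, 0, 0]
}}

```text
clock: 15.3
tool_pos: [0.6061, 0.0214, 0.2969]
eef_rot: [0.706, 0.708, -0.0, 0.0]
contact_force: [1.7, 2.4, -0.5]
opening: 0.254
```

```bash
python3 chk.py
```

```text
t 15.30 r 41.1mm ang -9.2 resist 2.62 radial 1.33 fz -0.51 open 2.23cm
```

Request:
{"name": "carry_out", "arguments": {
  "motion": [-0.67, -0.2, 0, 0, 0, 0, -0.62, -0.31, 0, 0, 0, 0]
}}

```text
clock: 15.55
tool_pos: [0.6008, 0.0085, 0.297]
eef_rot: [0.706, 0.708, -0.0, -0.0]
contact_force: [3.0, 2.8, -3.8]
opening: 0.25
```

```bash
python3 chk.py
```

```text
t 15.55 r 40.3mm ang -28.8 resist 3.90 radial 1.31 fz -3.78 open 2.21cm
```

Request:
{"name": "carry_out", "arguments": {
  "motion": [-0.56, -0.41, 0, 0, 0, 0]
}}

```text
clock: 15.68
tool_pos: [0.5969, 0.0033, 0.297]
eef_rot: [0.706, 0.709, 0.0, -0.0]
contact_force: [2.8, 2.9, -4.2]
opening: 0.256
```

```bash
python3 chk.py
```

```text
t 15.68 r 40.0mm ang -38.2 resist 4.04 radial 0.37 fz -4.16 open 2.25cm
```

Request:
{"name": "carry_out", "arguments": {
  "motion": [-0.25, -0.23, 0, 0, 0, 0, -0.23, -0.28, 0, 0, 0, 0]
}}

```text
clock: 15.92
tool_pos: [0.5921, -0.0012, 0.297]
eef_rot: [0.706, 0.709, 0.0, 0.0]
contact_force: [4.2, 2.4, -6.4]
opening: 0.256
```

```bash
python3 chk.py
```

```text
t 15.93 r 39.5mm ang -47.7 resist 4.68 radial 1.06 fz -6.35 open 2.26cm
```

Request:
{"name": "carry_out", "arguments": {
  "motion": [-0.2, -0.28, 0, 0, 0, 0, -0.19, -0.3, 0, 0, 0, 0]
}}

```text
clock: 16.18
tool_pos: [0.5866, -0.0049, 0.297]
eef_rot: [0.706, 0.709, 0.001, 0.0]
contact_force: [4.5, 3.6, -8.3]
opening: 0.254
```

```bash
python3 chk.py
```

```text
t 16.18 r 39.1mm ang -57.3 resist 5.74 radial -0.56 fz -8.26 open 2.24cm
```

Request:
{"name": "carry_out", "arguments": {
  "motion": [0, 0, 0, 0, 0, 0, 0, 0, 0, 0, 0, 0, 0, 0, 0, 0, 0, 0, 0, 0, 0, 0, 0, 0],
  "hand": 5
}}

```text
clock: 16.68
tool_pos: [0.5861, -0.0052, 0.2973]
eef_rot: [0.706, 0.709, -0.0, 0.0]
contact_force: [-0.8, 0.1, -0.5]
opening: 0.565
```

Request:
{"name": "carry_out", "arguments": {
  "motion": [0, 0, -2, 0, 0, 0, 0, 0, -3, 0, 0, 0, 0, 0, -4, 0, 0, 0, -3, -3, -2, 0, 0, 0, -3, -4, 0, 0, 0, 0, -3, -4, 0, 0, 0, 0, -3, -4, 0, 0, 0, 0, 0, 0, 0, 0, 0, 0]
}}

```text
clock: 17.68
tool_pos: [0.4336, -0.1285, 0.4071]
eef_rot: [0.708, 0.706, -0.002, -0.0]
contact_force: [0.8, -0.6, -0.3]
opening: 0.565
```

```bash
python3 - <<'E'
from h import *
st=monitor.get_state(); print(st['clock'],st['contact_force'])
t=snapshot('side'); u=snapshot('top')
b=np.hstack([cv2.resize(t['frame'][140:300,130:330],(400,320)),cv2.resize(u['frame'][120:280,150:350],(400,320))]); cv2.imwrite('pics/f.png',b[:,:,::-1])
for n,s in(('side',t),('top',u)):
    for m in finder.masks_of(s,'packer')[:1]:
        P=pts(s,m['pixels']); k=P[(P[:,2]>.014)&(P[:,2]<.03)]; print(n,m['p'],k.mean(0),cv2.minAreaRect(k[:,:2].astype(np.float32)))
    P=pts(s,np.ones((384,512),bool)); k=P[(np.hypot(P[:,0]-.5655,P[:,1]-.028)<.06)&(P[:,2]>.255)&(P[:,2]<.275)]; print('knob',k.mean(0),cv2.minEnclosingCircle(k[:,:2].astype(np.float32)))
    k=P[(np.hypot(P[:,0]-.701,P[:,1]-.143)<.05)&(P[:,2]>.17)&(P[:,2]<.19)]; print('rim z',k[:,2].mean())
    for th in ['threadlock_bottle','spanner_17','bellows_cup']:
        r=finder.masks_of(s,th)
        if r: print(th,r[0]['extent'])
E
```

```text
17.675 [ 0.81758437 -0.63441122 -0.25704145]
side 0.85 [0.53583429 0.05789442 0.02160778] ((0.5629678964614868, 0.027394942939281464), (0.05372048169374466, 0.19086889922618866), 44.77479553222656)
knob [ 0.58308829 -0.00272916  0.26135351] ((0.5837344527244568, -0.003565993858501315), 0.010333322919905186)
rim z 0.17545703828445552
threadlock_bottle [297.7, 193.9, 311.0, 225.2]
spanner_17 [293.2, 232.7, 333.0, 271.2]
bellows_cup [309.8, 208.4, 333.1, 228.5]
top 0.73 [0.55813244 0.0269853  0.02130952] ((0.5643060207366943, 0.026166103780269623), (0.05423067510128021, 0.18885332345962524), 44.64461898803711)
knob [ 0.58597582 -0.00689241  0.26256614] ((0.587358832359314, -0.007177749648690224), 0.011551998555660248)
rim z 0.1762145918006571
bellows_cup [249.3, 260.7, 289.9, 277.5]
```

View pics/f.png

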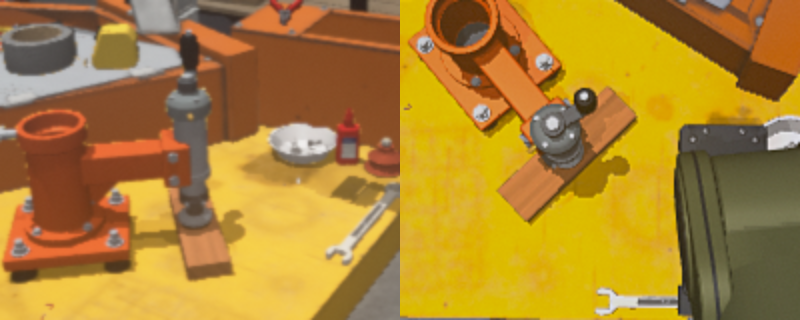

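```bash
python3 -c "
from plant import workorder; print(workorder.finish_job())"
```

```text
the job is handed in; nothing more can be done
None
```

The board is under the jack foot, the foot bears firmly on it, and the job was handed in at about 18 s on the robot's clock.

- **Board:** I gripped it near one end and laid it flat, square across the beam. In the last pictures its centre is at about (0.564, 0.026). My estimate of the jack axis is (0.5655, 0.028), so the two agree to about 2–3 mm.
- **Crank:** I turned it clockwise about 1.2 turns. Resistance at the knob rose from about 2.5 N idle to 5.7 N, which puts roughly 50 N on the foot. That is well under the 90 N at which the base could start to lift.
- **After letting go:** The knob stayed where I left it. Its height of about 0.262 m and the socket rim's height look normal, so I see no lifting, though depth is only good to about 2 mm. The robot is clear and the wrist force is about zero.
- **Other things on the table:** In the side view the bottle, spanner and suction cup are in their starting places.
- **Checks that disagreed:**
  - In the last top view the arm hid the bottle and the cup, and the finder labelled the spanner as the cup.
  - While cranking, up to 12 N of vertical force built up in the grip. I raised the tool 1 mm to relieve it; by the end about 8 N was pulling down on the tool, and it vanished on release.

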